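Set the portioning guide bar against the two pins of the cutting board

TASK

Take the wider of the two wooden bars by an end, draw it straight out from under the low riser shelf and lay it down on the bare counter, clear of the riser, and let go. Then pick it up by its middle, lay it flat on the cutting board on the robot's side of the two upright pins and about 2 to 3 cm short of them, and slide it across the board until its long edge touches both pins at once, each pin bearing on the edge well inside the bar's ends; leave it there. Leave the narrower bar and everything else standing where it is.

Things in the scene. Friction and masses are not known exactly. Their poses are not given: they have to be found in the camera images.
- guide_bar: the wider wooden bar, the one to use: a plain square-edged bar 180 long, 40 wide, 20 high, about 0.16 kg, loose. Origin: centre of its underside; x along its length, y across its width, z up. It starts flat on the counter, its middle under the riser, about 55 mm sticking out at either side
- bar_end_a (a point): middle of the wider bar's end face at its +x end, 10 above its underside
- bar_end_b (a point): middle of the wider bar's end face at its -x end, 10 above its underside
- narrow_bar: the narrower wooden bar, a bystander: 180 long, 26 wide, 20 high, lying parallel to the wider one, the two centrelines about 75 apart. Origin: centre of its underside; x along its length
- riser: low aluminium riser shelf, fixed to the counter, open at both long sides (+y and -y): 190 along its x, 70 along its y, top at 40 above the counter, 36 clear height below, a 4 thick closed leg plate at each x end. The bars lie under it along its y and are drawn out along its y. Origin: centre of its foot, at counter height. Riser and board may stand left and right of the robot or the other way round
- board: white cutting board, fixed to the counter: 220 along its x, 260 along its y, 15 thick. Origin: centre of its underside; +x points away from the robot, z up
- pin_a: upright steel pin fixed on the board, 16 in diameter, 30 high above the board's top; stands about 70 from the board's centre towards the board's +y. Origin: centre of its foot, on the board's top
- pin_b: the same pin about 70 towards the board's -y. The pins stand 132 to 150 apart and the line through them may be askew to the board
- bottle: white plastic bottle standing on the riser, a bystander: 52 in diameter, 150 high. Origin: centre of its underside
- jar: glass jar with a steel lid standing on the board beyond the pins, a bystander: 56 in diameter, 70 high. Origin: centre of its underside
- bowl: steel bowl on the counter at the far side, a bystander: 110 in diameter, 45 high. Origin: centre of its underside
There are look-alikes about, which are no part of the job. What is shaped like the guide_bar but orange or turquoise is not meant. What is shaped like the riser but turquoise is not meant.

How it is judged:
By the outcome, as a careful person would: the job done as asked, in the order asked, and still so for the second after the job is handed in, with the robot touching nothing.
It also fails if it takes over 54 s, if anything falls off the work surface, if the arm or the gripper's body presses on something with over 40 N, if the wrist force passes 120 N, or if a joint passes its speed limit or range.

ROBOT

A 6-joint arm with a two-finger parallel gripper is mounted at the origin on the work surface. World frame = base frame: x ahead of the robot, y to its left, z up, the work surface at z = 0. Lengths are in m, angles in rad, forces in N, time in s.
With the tool pointing down it reaches from about 0.35 to 0.775 m from the base axis. Payload 5.5 kg.
Tool frame: the origin (TCP) lies at the very end of the fingers, on their centre line; the grasp point (between the pads) lies 19 mm behind it; z points along the fingers, y is the line along which they close (so a half turn about z gives the same grasp; the last joint's range is limited). The gripper opens to 85 mm and grips with 20 to 120 N. Pads are 22 mm wide; open, the fingers measure 114 mm over their backs; the gripper's body (76 mm by 85 mm) begins 54 mm behind the grasp point. The pads swing forward as they close: fully open they stand 13 mm farther back than shut.
Start: joints at [-1.293, 0.313, 0.046, 1.304, 0, 1.431], TCP at [0.233, -0.526, 0.231] pointing down, gripper open.
Joint ranges: [-2.76, 2.76], [-0.86, 1.69], [-1.03, 1.26], [-2.2, 2.34], [-1.47, 1.5], [-3.14, 3.14]. Speed limits (rad/s): [2.57, 2.57, 3.14, 3.14, 3.14, 3.14].

INTERFACE

Orientations are given as a unit quaternion [w, x, y, z].
In Python, from workcell import env, cams, ticket, spotter gives the robot as it stands.
- The arm moves only by the tool jog_arm, never from a script. Its argument "increments" is a list that holds one entry, the list of rows, each a list of 7 numbers: the shift along the tool's x, y, z in units of 0.25 m (1.0 is 0.25 m), then the turn, a rotation vector about the tool's x, y, z in units of 180 degrees (1.0 is 180 degrees), then the closure in counts, from 0 (fully open) to 255 (shut). A call has 1 to 20 rows; each row shifts and turns the commanded pose from where the row before left it, along the tool's axes as they then stand; what a row does not reach is not made up. A row lasts 1/10 s, in which the tool goes at most 50 mm and 8.59 degrees, less where a joint would pass 70% of its speed; a pose out of reach is approached as far as the arm can. A call with a number of a shift or a turn outside -1 to 1 is refused whole. A call with a gripper value outside its range is refused whole. The fingers move at their own pace and stop on an object; "force" is the grip in N (left out, the last holds). Time passes only in rows, so rows that do not move let the fingers close. It gives the time, the measured TCP pose, the force, the opening and the grip force at its end, in the units of the state.
- env.get_state(): the state, without advancing time (a new reading comes with each control period).
- cams.read_camera(name): name is "scene" or "top" or "wrist"; returns a dict with "pixels" (420x560x3 uint8, red, green, blue), "fx", "fy", "cx", "cy" (pixels), "xyz" and "attitude" of the camera in the world; the wrist camera has in their place "mount" (4x4, takes a point from camera to tool coordinates, whose origin is the TCP and whose axes are the flange's). Camera axes: x right, y down, z forward; pixel columns grow to the right and rows downward; lengths in m; the calibration is good to about 2 mm. The wrist camera is an equidistant fisheye: a pixel r from the principal point sees the ray r / f radians off the axis. A picture is of the moment at which its call begins: read the wrist's pose just before it. There is no depth.
- ticket.hand_in(): hands the job in; it is judged then, once.
Trained networks look in the newest picture that a camera, given by its name, has taken for a name from the list of things; names that differ only in an ending like _2 or _b are one class to them, and where a whole thing is asked for, a point or a joint stands for the part that bears it (a point fixed in the world has none). Each returns a list of dicts, best first, with "conf" (0 to 1); they miss things now and then, are a little off and sometimes report something else, mostly with a low value. They report only what shows in the picture. A call takes as long as a camera call. They do not tell look-alikes from the thing itself.
- spotter.find_in(target, camera): "uv" ([column, row] in pixels, amid what is visible of it).
- spotter.cut_out(target, camera): "region" (420x560 bool, what is visible of it) and "uv" ([column, row] in pixels, amid what is visible of it).
- spotter.landmark_of(target, camera): "uv" ([column, row] in pixels: a listed point, or the origin of a listed thing).
The state is a dict: "clock": time; "joint_pos": joint angles; "qvel": joint speeds; "tau": joint torques, N m; "tcp_pos": TCP position; "orientation": TCP orientation; "wrist_force": force on the tool from outside, world axes, zero at the start; "ft_torque": the same for the moment, N m; "finger_gap": finger opening in m; "grip_force": force on a finger pad.
Only numpy, scipy, OpenCV 4.12 (cv2) and the standard library are available. Lean on these libraries where they do the work, as an engineer would, in place of code of your own. Each camera call takes 0.05 s, during which the arm holds its last target. There are 200 camera calls.

## Working session

There is one attempt and no reset: what is moved stays moved. The work goes in short steps, Python scripts to look and compute and a tool call to move; the robot and the scene stay as the last step left them, time stands still between calls to the robot, and variables do not carry over. Pictures are saved under pics/ and viewed, at most 10 in all, crops included, and the job is handed in when it is done.

Besides the shell and the picture viewer there is one more tool, called after ">>>" as a command line: name --argument value ..., lists and objects as JSON in quotes. jog_arm: Moves the arm, as the interface text tells. Shifts and turns lie within -1 to 1; 1 stands for 0.25 m of shift or 180 degrees of turn. Its arguments: {"type":"object","properties":{"increments":{"type":"array"},"force":{"type":"number"}},"required":["increments"]}

```bash
mkdir -p pics; ls
cat > h.py <<'E'
import numpy as np, cv2
from scipy.spatial.transform import Rotation as R
from workcell import env, cams, ticket, spotter
def rot(a):
    a=np.array(a,float)
    return a if a.shape==(3,3) else R.from_quat(np.r_[a[1:],a[0]]).as_matrix()
def unproj(c,uv,z):
    uv=np.atleast_2d(np.array(uv,float)); 
    d=np.c_[(uv[:,0]-c['cx'])/c['fx'],(uv[:,1]-c['cy'])/c['fy'],np.ones(len(uv))]@rot(c['attitude']).T
    o=np.array(c['xyz']); return (o+d*((z-o[2])/d[:,2])[:,None])[:,:2]
def proj(c,p):
    q=(np.atleast_2d(p)-np.array(c['xyz']))@rot(c['attitude'])
    return np.c_[q[:,0]/q[:,2]*c['fx']+c['cx'],q[:,1]/q[:,2]*c['fy']+c['cy']]
def save(n,px,s=1):
    cv2.imwrite('pics/'+n,cv2.resize(px[:,:,::-1],None,fx=s,fy=s,interpolation=cv2.INTER_CUBIC))
E
python3 - <<'E'
from h import *
for n in ['top','scene']:
    c=cams.read_camera(n); save(n+'0.png',c['pixels'],1.4)
    print(n,{k:v for k,v in c.items() if k!='pixels'})
    for t in ['guide_bar','narrow_bar','riser','board','pin_a','bottle','jar','bowl']:
        print(t,[(np.round(d['uv']).tolist(),round(d['conf'],2)) for d in spotter.landmark_of(t,n)], [(np.round(d['uv']).tolist(),round(d['conf'],2)) for d in spotter.find_in(t,n)])
print(env.get_state())
E
```

```text
pics
top {'fx': 417.44487995524344, 'fy': 417.44487995524344, 'cx': 280.7701918259639, 'cy': 208.92655337092683, 'xyz': array([ 0.42010995, -0.04796843,  1.07677113]), 'attitude': array([ 0.05001649, -0.69494739,  0.71488963, -0.05898546])}
guide_bar [([394.0, 138.0], 0.96), ([429.0, 252.0], 0.95), ([345.0, 200.0], 0.75)] [([431.0, 254.0], 0.86), ([393.0, 141.0], 0.82), ([331.0, 201.0], 0.56)]
narrow_bar [([348.0, 233.0], 0.94)] [([331.0, 228.0], 0.78), ([351.0, 228.0], 0.36)]
riser [([322.0, 309.0], 0.79), ([347.0, 217.0], 0.56)] [([348.0, 204.0], 0.96), ([323.0, 310.0], 0.76)]
board [([164.0, 222.0], 0.9)] [([163.0, 225.0], 0.62)]
pin_a [([188.0, 222.0], 0.6), ([135.0, 222.0], 0.58), ([380.0, 204.0], 0.4)] [([184.0, 215.0], 0.6)]
bottle [([347.0, 228.0], 0.9)] [([350.0, 227.0], 0.94)]
jar [([175.0, 193.0], 0.94), ([346.0, 217.0], 0.54)] [([168.0, 187.0], 0.69)]
bowl [([239.0, 131.0], 0.72), ([314.0, 199.0], 0.48)] [([240.0, 125.0], 0.61)]
scene {'fx': 390.789562138803, 'fy': 390.789562138803, 'cx': 287.4062358676536, 'cy': 207.73435009330498, 'xyz': array([0.94710167, 0.29448108, 0
[... 799 characters left out ...]
_pos': array([-1.29259691e+00,  3.13202748e-01,  4.60941194e-02,  1.30360142e+00,
       -4.89703046e-06,  1.43117984e+00]), 'qvel': array([-3.93984820e-05,  1.80781105e-03,  9.67794438e-04, -3.63655198e-05,
        4.96487418e-05,  9.31511591e-04]), 'tau': array([ 3.30446642e-05, -4.80462277e+01,  2.98809743e+01,  4.12224181e-04,
       -1.46850780e-04,  8.36181727e-06]), 'tcp_pos': array([ 0.23330644, -0.52558129,  0.23131921]), 'orientation': array([4.32052266e-05, 9.78257979e-01, 2.07391719e-01, 5.44149061e-07]), 'wrist_force': array([-0.42320795, -0.16395761,  0.14984675]), 'ft_torque': array([ 0.00940506,  0.00208823, -0.00557516]), 'grip_force': 0.0, 'finger_gap': 0.08550790640333335}
```

View pics/top0.png

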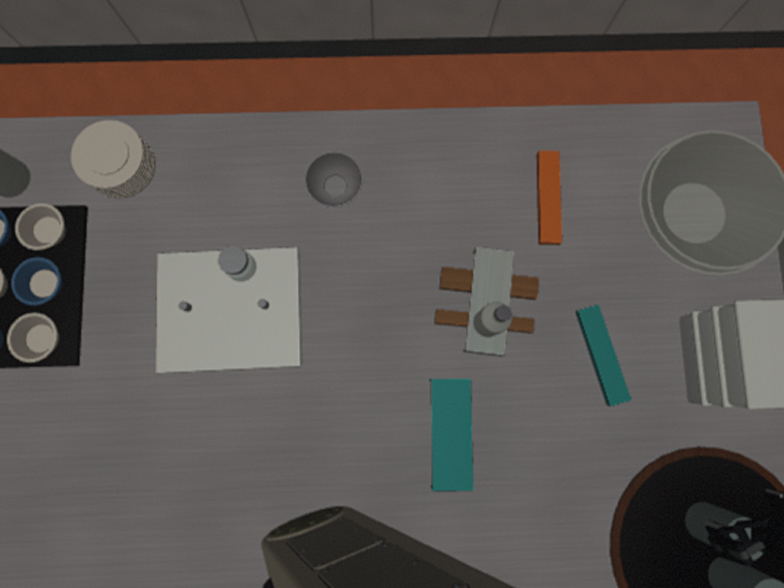

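View pics/scene0.png

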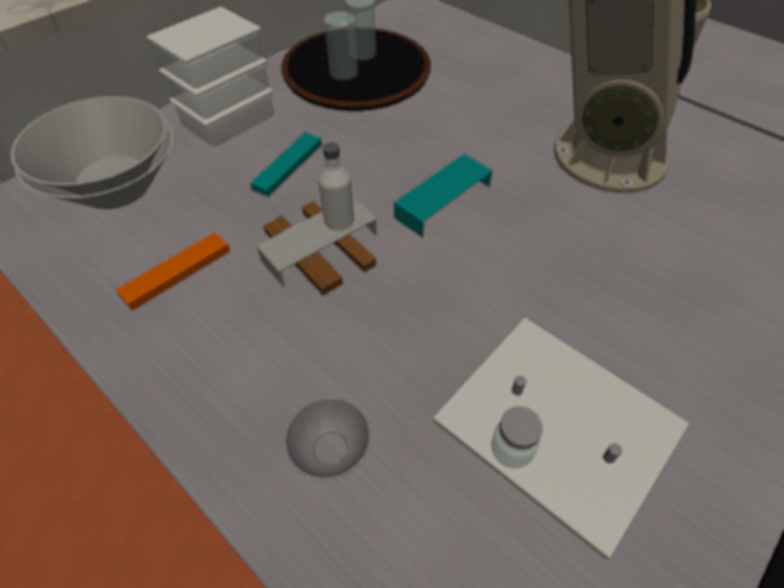

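The top picture (1.4x) has the two wooden bars under the aluminium riser, the wide one at about (490,282) and the narrow one at about (485,321). The board is at (228,310) with its pins at (185,306) and (263,303), the jar is at (235,262) and the bowl at (334,180).

Candidates for guide_bar are brown (490,282), orange (549,197), turquoise (603,355) and brown-narrow (485,321). The wide brown bar fits, because it is wooden, under the aluminium riser and the wider of the two. I'll confirm this with a crop and measure it.

```bash
cat > m.py <<'E'
from h import *
def brown(c,roi=(200,140,500,290)):
    px=c['pixels']; hsv=cv2.cvtColor(px,cv2.COLOR_RGB2HSV)
    m=((hsv[:,:,0]<16)&(hsv[:,:,1]>85)&(hsv[:,:,2]<165)).astype(np.uint8)
    k=np.zeros_like(m); k[roi[1]:roi[3],roi[0]:roi[2]]=1; m*=k
    n,l,s,ce=cv2.connectedComponentsWithStats(m)
    return [(s[i],ce[i],cv2.findContours((l==i).astype(np.uint8),cv2.RETR_EXTERNAL,cv2.CHAIN_APPROX_NONE)[0][0][:,0]) for i in range(1,n) if s[i][4]>40]
def rect(p):
    return cv2.minAreaRect((p*1000).astype(np.float32))
E
python3 - <<'E'
from m import *
c=cams.read_camera('top'); save('crop1.png',c['pixels'][150:280,290:430],4)
cv2.imwrite('top.npy.png',c['pixels'][:,:,::-1])
for s,ce,k in brown(c):
    p=unproj(c,k,0.02); r=rect(p)
    print(s,np.round(ce,1),'rect mm',np.round(cv2.boxPoints(r)).tolist())
print('pins',unproj(c,[[185/1.4,306/1.4],[263/1.4,303/1.4]],.045))
a=[d for d in spotter.cut_out('pin_a','top')]
for d in a: print(d['uv'],d['conf'],d['region'].sum(), unproj(c,d['uv'],.03))
b=spotter.cut_out('board','top')[0]['region'].astype(np.uint8)
k=cv2.findContours(b,cv2.RETR_EXTERNAL,cv2.CHAIN_APPROX_NONE)[0]; k=max(k,key=len)[:,0]
print('board',np.round(cv2.boxPoints(rect(unproj(c,k,.015)))).tolist())
for n,z in [('jar',.015),('bowl',0),('bottle',.04),('riser',0)]:
    print(n,[unproj(c,d['uv'],z).round(3).tolist() for d in spotter.landmark_of(n,'top')[:2]])
E
```

```text
[384 140  18  35 582] [392.3 156.8] rect mm [[667.0, -380.0], [760.0, -384.0], [761.0, -340.0], [669.0, -336.0]]
[314 191  24  17 335] [325.7 199.2] rect mm [[583.0, -206.0], [622.0, -211.0], [630.0, -154.0], [591.0, -149.0]]
[365 197  20  17 287] [374.5 204.8] rect mm [[566.0, -326.0], [605.0, -332.0], [611.0, -284.0], [572.0, -279.0]]
[311 221  24  12 228] [322.4 226.8] rect mm [[519.0, -196.0], [544.0, -200.0], [552.0, -141.0], [527.0, -137.0]]
[363 227  18  11 158] [372.4 231.9] rect mm [[504.0, -314.0], [529.0, -317.0], [535.0, -274.0], [510.0, -271.0]]
pins [[0.56630838 0.30622322]
 [0.56786391 0.16826746]]
[131.6, 217.7] 0.63 45 [[0.57068862 0.31279139]]
[185.6, 215.6] 0.46 53 [[0.57228226 0.17710707]]
board [[451.0, 367.0], [457.0, 106.0], [677.0, 111.0], [672.0, 372.0]]
jar [[[0.639, 0.216]]]
bowl [[[0.798, 0.037]]]
bottle [[[0.521, -0.229]]]
riser [[[0.329, -0.161]], [[0.567, -0.237]]]
```

View pics/crop1.png

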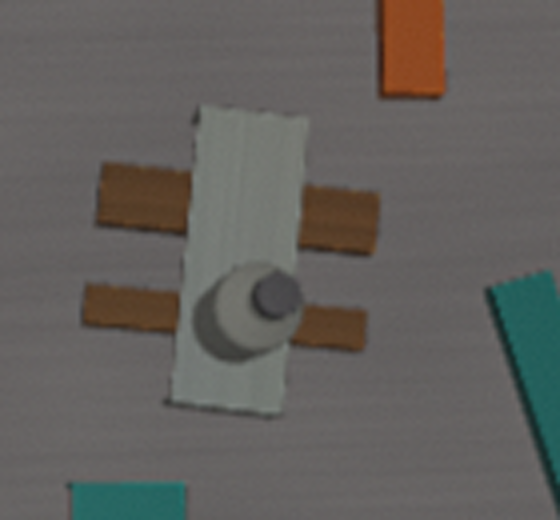

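The enlarged crop (4x) confirms it: the wide brown bar runs (100,195) to (375,225) under the aluminium riser, the narrow one below it, and orange and turquoise are apart. Its centre is about (0.598,-0.240), with its axis 8° off world y. I'll draw it towards +y onto the free counter.

```bash
cat > plan.py <<'E'
from h import *
def plan(wps):
    """wps: (x,y,z,yaw of tool y deg, rows); prints rows (tool down)"""
    s=env.get_state(); p=np.array(s['tcp_pos']); M=rot(s['orientation']); out=[]
    for x,y,z,a,n in wps:
        t=np.array([x,y,z]); a=np.radians(a); ya=np.array([np.cos(a),np.sin(a),0]); za=np.array([0,0,-1.]); 
        T=np.c_[np.cross(ya,za),ya,za]; rv=R.from_matrix(M.T@T).as_rotvec()/n; d=(t-p)/n
        for i in range(n):
            r=np.r_[M.T@d/.25,rv/np.pi].round(4); out.append(r.tolist())
            p=p+M@r[:3]*.25; M=M@R.from_rotvec(r[3:]*np.pi).as_matrix()
    for r in out: print([float('%g'%v) for v in r])
E
python3 - <<'E'
from plan import *
plan([(.40,-.37,.26,-40,5),(.607,-.176,.22,-8,7),(.607,-.176,.06,-8,4)])
E
```

```text
[0.1724, -0.0596, -0.0229, 0.0, 0.0, -0.029]
[0.1771, -0.0437, -0.0229, 0.0, 0.0, -0.029]
[0.1804, -0.0274, -0.0229, 0.0, 0.0, -0.029]
[0.1821, -0.0109, -0.0229, 0.0, 0.0, -0.029]
[0.1823, 0.0057, -0.0229, 0.0, 0.0, -0.029]
[0.1609, 0.0194, 0.0228, 0.0, 0.0, -0.0254]
[0.1589, 0.0322, 0.0228, 0.0, 0.0, -0.0254]
[0.1558, 0.0448, 0.0228, 0.0, 0.0, -0.0254]
[0.1517, 0.0571, 0.0228, 0.0, 0.0, -0.0254]
[0.1467, 0.069, 0.0228, 0.0, 0.0, -0.0254]
[0.1407, 0.0804, 0.0228, 0.0, 0.0, -0.0254]
[0.1339, 0.0914, 0.0228, 0.0, 0.0, -0.0254]
[0.0, 0.0, 0.16, 0.0, 0.0, 0.0001]
[0.0, 0.0, 0.16, 0.0, 0.0, 0.0001]
[0.0, 0.0, 0.16, 0.0, 0.0, 0.0001]
[0.0, 0.0, 0.16, 0.0, 0.0, 0.0001]
```

>>> jog_arm --increments '[[[0.172,-0.06,-0.023,0,0,-0.029,0],[0.177,-0.044,-0.023,0,0,-0.029,0],[0.18,-0.027,-0.023,0,0,-0.029,0],[0.182,-0.011,-0.023,0,0,-0.029,0],[0.182,0.006,-0.023,0,0,-0.029,30],[0.161,0.019,0.023,0,0,-0.0254,70],[0.159,0.032,0.023,0,0,-0.0254,70],[0.156,0.045,0.023,0,0,-0.0254,70],[0.152,0.057,0.023,0,0,-0.0254,70],[0.147,0.069,0.023,0,0,-0.0254,70],[0.141,0.08,0.023,0,0,-0.0254,70],[0.134,0.091,0.023,0,0,-0.0254,70],[0,0,0.12,0,0,0,70],[0,0,0.12,0,0,0,70],[0,0,0.12,0,0,0,70],[0,0,0.12,0,0,0,70],[0,0,0,0,0,0,70],[0,0,0,0,0,0,70]]]' --force 30

```text
clock: 3.85
tcp_pos: [0.6063, -0.1756, 0.0998]
orientation: [-0.001, 0.754, 0.656, -0.0]
wrist_force: [0.2, 0.3, 0.3]
finger_gap: 0.0621
grip_force: 0.0
```

Run:
```python
from plan import *
c=cams.read_camera('wrist'); save('w1.png',c['pixels'],1.2)
plan([(.607,-.176,.004,-8,5)])
s=env.get_state(); print(s['tcp_pos'],s['orientation'],s['finger_gap'],s['clock'])
```

```text
[0.0001, -0.0004, 0.0777, 0.0001, 0.0, 0.0]
[0.0001, -0.0003, 0.0777, 0.0001, 0.0, 0.0]
[0.0001, -0.0003, 0.0777, 0.0001, 0.0, 0.0]
[0.0001, -0.0003, 0.0777, 0.0001, 0.0, 0.0]
[0.0001, -0.0003, 0.0777, 0.0001, 0.0, 0.0]
[ 0.60729904 -0.17606514  0.10118237] [6.98510057e-04 7.54499138e-01 6.56300595e-01 3.02192498e-04] 0.06202689071686708 3.9
```

View pics/w1.png

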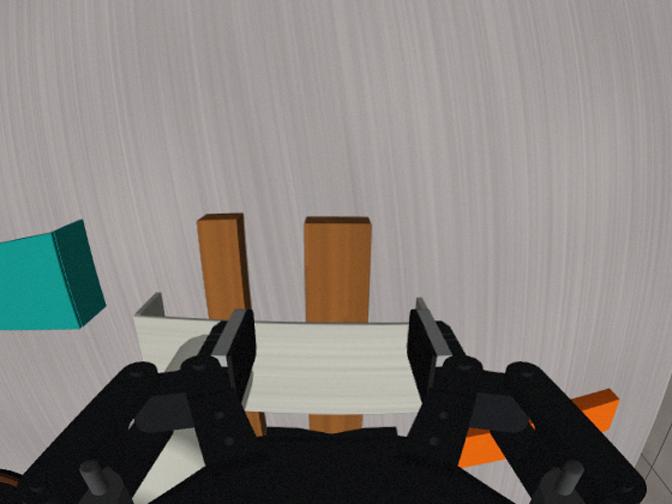

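The wrist view shows the wide bar's near end at (305..371, 220) between the two fingers, with the narrow bar at (222,215). I'll check the grasp position through the fisheye calibration.

```bash
cat >> h.py <<'E'
def wunproj(c,s,uv,z):
    uv=np.atleast_2d(np.array(uv,float)); M=np.array(c['mount'])
    d=np.c_[uv[:,0]-c['cx'],uv[:,1]-c['cy']]; r=np.hypot(*d.T); th=r/c['fx']
    ray=np.c_[d/np.maximum(r,1e-9)[:,None]*np.sin(th)[:,None],np.cos(th)]
    W=rot(s['orientation']); ray=ray@M[:3,:3].T@W.T; o=W@M[:3,3]+s['tcp_pos']
    return (o+ray*((z-o[2])/ray[:,2])[:,None])[:,:2]
E
python3 - <<'E'
from h import *
s=env.get_state(); c=cams.read_camera('wrist')
print(wunproj(c,s,np.array([[305,222],[371,222],[369,321],[306,321]])/1.2,.02).round(4),c['mount'])
E
```

```text
[[ 0.5954 -0.1498]
 [ 0.634  -0.1552]
 [ 0.6259 -0.22  ]
 [ 0.5856 -0.2143]] [[ 3.84190078e-04 -9.54454380e-01 -2.98356646e-01  7.68115883e-02]
 [ 9.99999919e-01  3.29674252e-04  2.33046637e-04 -2.10413273e-04]
 [-1.24071879e-04 -2.98356711e-01  9.54454429e-01 -1.42296154e-01]
 [ 0.00000000e+00  0.00000000e+00  0.00000000e+00  1.00000000e+00]]
```

>>> jog_arm --increments '[[[0,0.01,0.08,0,0,0,70],[0,0,0.08,0,0,0,70],[0,0,0.08,0,0,0,70],[0,0,0.08,0,0,0,70],[0,0,0.066,0,0,0,70],[0,0,0,0,0,0,70],[0,0,0,0,0,0,255],[0,0,0,0,0,0,255],[0,0,0,0,0,0,255],[0,0,0,0,0,0,255],[0,0,0,0,0,0,255],[0,0,0,0,0,0,255]]]' --force 30

```text
clock: 5.15
tcp_pos: [0.6106, -0.1768, 0.0056]
orientation: [0.002, 0.754, 0.656, 0.001]
wrist_force: [-0.6, -0.1, 6.9]
finger_gap: 0.0391
grip_force: 32.2
```

>>> jog_arm --increments '[[[0,0,-0.004,0,0,0,255],[0.02,0,0,0,0,0,255],[0.04,0,0,0,0,0,255],[0.05,0,0,0,0,0,255],[0.05,0,0,0,0,0,255],[0.06,0,0,0,0,0,255],[0.06,0,0,0,0,0,255],[0.06,0,0,0,0,0,255],[0.06,0,0,0,0,0,255],[0.06,0,0,0,0,0,255],[0.06,0,0,0,0,0,255],[0.06,0,0,0,0,0,255],[0.05,0,0,0,0,0,255],[0.04,0,0,0,0,0,255],[0.03,0,0,0,0,0,255],[0,0,0,0,0,0,255]]]'

```text
clock: 6.75
tcp_pos: [0.6343, -0.0023, 0.0056]
orientation: [0.001, 0.754, 0.657, 0.0]
wrist_force: [-0.7, -0.6, 6.7]
finger_gap: 0.0391
grip_force: 32.2
```

>>> jog_arm --increments '[[[0,0,0.003,0,0,0,255],[0,0,0,0,0,0,150],[0,0,0,0,0,0,100],[0,0,0,0,0,0,70],[0,0,0,0,0,0,70],[0,0,0,0,0,0,70],[0,0,-0.06,0,0,0,70],[0,0,-0.15,0,0,0,70],[0,0,-0.15,0,0,0,70],[-0.09,0,-0.1,0,0,0,70],[-0.09,0,-0.0,0,0,0,70],[-0.09,0,0,0,0,0,70],[0,0,0,0,0,0,70]]]'

```text
clock: 8.05
tcp_pos: [0.6238, -0.0721, 0.1186]
orientation: [0.0, 0.755, 0.655, -0.0]
wrist_force: [-1.2, -0.1, -0.2]
finger_gap: 0.0619
grip_force: 0.0
```

Run:
```python
from m import *
s=env.get_state(); c=cams.read_camera('wrist'); save('w2.png',c['pixels'],1.2)
t=cams.read_camera('top'); save('t2.png',t['pixels'],1.4)
print(s['tcp_pos'],s['clock'],s['finger_gap'])
for st,ce,k in brown(t): print(st,rect(unproj(t,k,.02)))
hs=cv2.cvtColor(c['pixels'],cv2.COLOR_RGB2HSV); 
for st,ce,k in brown(c,(0,0,560,420)): print('w',st,np.round(ce),rect(wunproj(c,s,k,.02)))
```

```text
[ 0.62376603 -0.0720545   0.11863397] 8.05 0.06188468947501231
[384 140  18  35 581] ((714.234619140625, -360.0040283203125), (43.641605377197266, 92.45899200439453), 87.78308868408203)
[312 221  23  12 220] ((534.939208984375, -169.69996643066406), (56.93180847167969, 25.27425765991211), 82.65264892578125)
[363 227  18  11 158] ((519.6315307617188, -293.58917236328125), (43.44602584838867, 24.834321975708008), 83.17842864990234)
w [  250    86    54   216 10946] [276. 190.] ((624.5250854492188, -66.52666473388672), (178.59970092773438, 39.58842086791992), 81.53956604003906)
w [201 296  21  60 669] [211. 332.] ((544.4874267578125, -177.63650512695312), (72.1785888671875, 17.71319007873535), 82.67454528808594)
w [393 388  40  23 362] [413. 397.] ((756.5467529296875, -330.110107421875), (33.300498962402344, 54.1124267578125), 36.881996154785156)
```

View pics/w2.png

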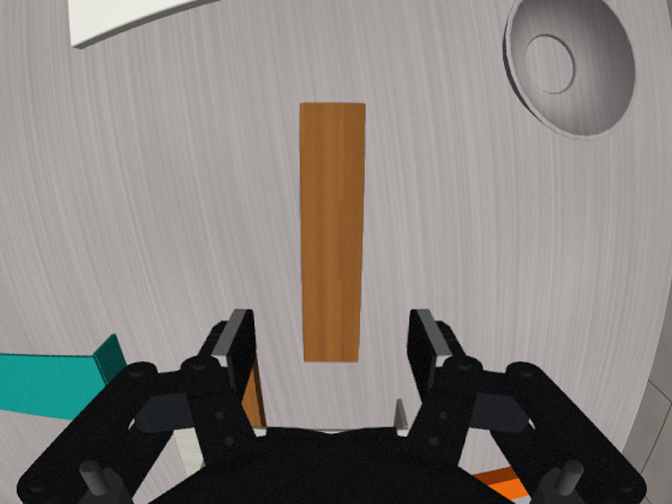

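View pics/t2.png

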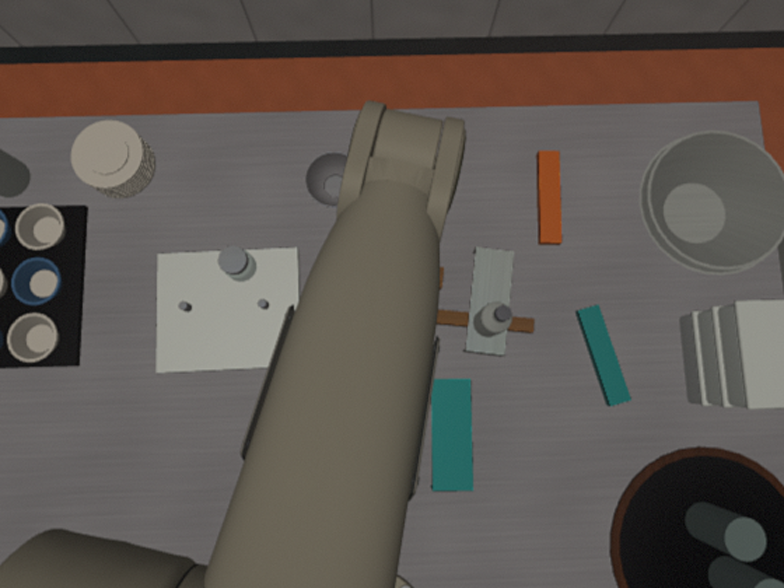

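The wrist view shows the bar lying alone on bare counter from (333,103) to (331,361), clear of the riser. The top view shows the narrow bar, bottle, jar and bowl undisturbed. Next I grasp the bar by its middle.

>>> jog_arm --increments '[[[0.022,0.003,0.1,0,0,0,70],[0,0,0.12,0,0,0,70],[0,0,0.12,0,0,0,70],[0,0,0.114,0,0,0,70],[0,0,0,0,0,0,70],[0,0,0,0,0,0,255],[0,0,0,0,0,0,255],[0,0,0,0,0,0,255],[0,0,0,0,0,0,255],[0,0,0,0,0,0,255],[0,0,0,0,0,0,255],[0,0,-0.04,0,0,0,255],[0,0,-0.12,0,0,0,255],[0,0,-0.16,0,0,0,255],[0,0,-0.16,0,0,0,255],[0,0,0,0,0,0,255]]]' --force 30

```text
clock: 9.75
tcp_pos: [0.6291, -0.0652, 0.132]
orientation: [0.004, 0.754, 0.656, 0.003]
wrist_force: [-0.1, -0.2, 0.3]
finger_gap: 0.0393
grip_force: 31.6
```

Run:
```python
from plan import *
s=env.get_state();print(s['tcp_pos'],s['finger_gap'],s['grip_force'],s['clock'])
plan([(.49,.237,.14,-1,9)])
```

```text
[ 0.6291014  -0.0651793   0.13196124] 0.039299580839828686 31.578195691108704 9.75
[0.1244, -0.0798, -0.0046, 0.0004, 0.0001, -0.0043]
[0.1255, -0.0781, -0.0044, 0.0004, 0.0001, -0.0043]
[0.1266, -0.0764, -0.0043, 0.0004, 0.0001, -0.0043]
[0.1276, -0.0747, -0.0042, 0.0004, 0.0001, -0.0043]
[0.1286, -0.073, -0.004, 0.0004, 0.0001, -0.0043]
[0.1295, -0.0712, -0.0039, 0.0004, 0.0001, -0.0043]
[0.1305, -0.0695, -0.0038, 0.0004, 0.0001, -0.0043]
[0.1314, -0.0677, -0.0036, 0.0004, 0.0001, -0.0043]
[0.1323, -0.0659, -0.0035, 0.0004, 0.0001, -0.0043]
```

>>> jog_arm --increments '[[[0.124,-0.08,-0.004,0,0,-0.0043,255],[0.126,-0.078,-0.004,0,0,-0.0043,255],[0.127,-0.076,-0.004,0,0,-0.0043,255],[0.128,-0.075,-0.004,0,0,-0.0043,255],[0.129,-0.073,-0.004,0,0,-0.0043,255],[0.13,-0.071,-0.004,0,0,-0.0043,255],[0.13,-0.07,-0.004,0,0,-0.0043,255],[0.131,-0.068,-0.004,0,0,-0.0043,255],[0.132,-0.066,-0.004,0,0,-0.0043,255],[0,0,0,0,0,0,255],[0,0,0,0,0,0,255]]]'

```text
clock: 10.85
tcp_pos: [0.4854, 0.2385, 0.1335]
orientation: [0.0, 0.712, 0.702, -0.001]
wrist_force: [0.6, 0.4, -2.4]
finger_gap: 0.0393
grip_force: 31.5
```

Run:
```python
from plan import *
s=env.get_state();c=cams.read_camera('wrist'); save('w3.png',c['pixels'],1.4)
print(s['tcp_pos'],s['orientation'],s['finger_gap'],s['wrist_force'])
for d in spotter.landmark_of('pin_a','wrist'): print('foot',d['uv'],d['conf'],wunproj(c,s,d['uv'],.015))
for d in spotter.cut_out('pin_a','wrist'): print('mid',d['uv'],d['conf'],wunproj(c,s,d['uv'],.03))
for n in ['jar','board']: print(n,[wunproj(c,s,d['uv'],.015*(n=='jar')).tolist() for d in spotter.landmark_of(n,'wrist')[:2]])
```

```text
[0.48535944 0.23849984 0.13352649] [ 2.59370507e-05  7.12490649e-01  7.01681327e-01 -6.24022978e-04] 0.03928545815592323 [ 0.61609063  0.44573383 -2.35031052]
foot [371.9, 115.2] 0.8 [[0.56440007 0.31211464]]
foot [369.3, 272.7] 0.72 [[0.57163551 0.16946835]]
mid [374.4, 279.4] 0.82 [[0.57236104 0.17066263]]
mid [383.7, 117.8] 0.67 [[0.56964664 0.31069424]]
jar [[[0.6431844044557352, 0.21192413425365664]]]
board [[[0.565496442245716, 0.23927970478596006]]]
```

View pics/w3.png

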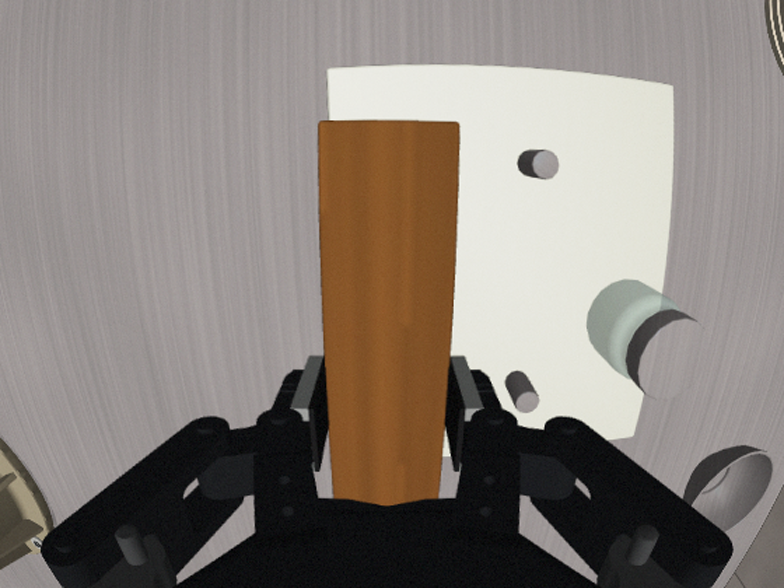

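The wrist view shows the bar held by its middle. Pin_a's top is at (546,164) and pin_b's at (525,402), with the jar beyond at (660,340). I'll refine the pin line.

Run:
```python
from plan import *
s=env.get_state();c=cams.read_camera('wrist')
print('wtop',wunproj(c,s,np.array([[546,164],[526,402]])/1.4,.045))
g=cv2.cvtColor(c['pixels'],cv2.COLOR_RGB2GRAY)
m=(g<170).astype(np.uint8); n,l,st,ce=cv2.connectedComponentsWithStats(m)
for i in range(1,n):
    if 60<st[i][4]<1500 and st[i][0]>330: print(st[i],ce[i],wunproj(c,s,ce[i],.03))
t=cv2.imread('top.npy.png',0); T=cams.read_camera('top')
m=(t[190:250,115:210]<150).astype(np.uint8); n,l,st,ce=cv2.connectedComponentsWithStats(m)
for i in range(1,n): print('top',st[i],ce[i]+[115,190],unproj(T,ce[i]+[115,190],.03))
```

```text
wtop [[0.57132275 0.30993186]
 [0.57051388 0.16974556]]
[549   0  11  43 152] [553.90131579  19.57236842] [[0.76665896 0.42853485]]
[555   0   5  27  84] [557.32142857  10.53571429] [[0.77431096 0.440772  ]]
[367 104  30  22 505] [381.68712871 114.13663366] [[0.5697379  0.31173191]]
[359 263  25  30 494] [371.02631579 277.40080972] [[0.5701607  0.17101625]]
top [ 0  0  7  4 15] [117.53333333 191.06666667] [[0.64010768 0.35018957]]
top [ 4  0  7  9 18] [121.83333333 194.11111111] [[0.63192045 0.3390661 ]]
top [12  0  3  2  4] [128.25 190.75] [[0.64019631 0.32305912]]
top [17  0  1  1  1] [132. 190.] [[0.64188758 0.31360288]]
top [17  0  5  4  6] [134.33333333 191.5       ] [[0.63783291 0.30758956]]
top [24  0  1  1  1] [139. 190.] [[0.64140848 0.2958487 ]]
top [ 41   0  28  12 245] [170.63265306 194.43673469] [[0.62772679 0.21540857]]
top [11  3  1  1  1] [126. 193.] [[0.6345135  0.32860024]]
top [14  3  2  2  2] [129.5 193.5] [[0.63297782 0.31970238]]
top [25  3  2  2  2] [140.5 193.5] [[0.63222342 0.29184011]]
top [0 5 3 3 4] [115.75 196.25] [[0.62680347 0.35428471]]
top [2 4 1 1 1]
[... 2285 characters left out ...]
 1  1  1] [116. 219.] [[0.56846666 0.35182585]]
top [ 5 28  2  2  2] [120.5 218.5] [[0.56942507 0.34058235]]
top [ 3 33  1  1  1] [118. 223.] [[0.55817467 0.34650165]]
top [ 7 32  1  1  1] [122. 222.] [[0.56043151 0.33656167]]
top [ 0 34  1  1  1] [115. 224.] [[0.55585025 0.35393043]]
top [ 7 36  1  1  1] [122. 226.] [[0.55030044 0.33626648]]
top [ 9 38  1  1  1] [124. 228.] [[0.54510636 0.33112074]]
top [ 0 42  1  1  1] [115. 232.] [[0.53564995 0.35329028]]
top [ 4 52  1  1  1] [119. 242.] [[0.51028484 0.3425527 ]]
top [10 53  1  1  1] [125. 243.] [[0.50736384 0.32756488]]
top [ 4 55  2  1  2] [119.5 245. ] [[0.50275993 0.34108466]]
top [ 2 56  1  1  1] [117. 246.] [[0.50044335 0.34721523]]
```

>>> jog_arm --increments '[[[0.01,0.06,0,0,0,-0.006,255],[0,0.066,0.06,0,0,0,255],[0,0,0.12,0,0,0,255],[0,0,0.12,0,0,0,255],[0,0,0.08,0,0,0,255],[0,0,0.04,0,0,0,255],[0,0,0.016,0,0,0,255],[0,0,0.006,0,0,0,255],[0,0,0,0,0,0,255]]]'

```text
clock: 12.1
tcp_pos: [0.5186, 0.2405, 0.0244]
orientation: [0.0, 0.707, 0.708, 0.001]
wrist_force: [1.3, 0.1, -1.0]
finger_gap: 0.0391
grip_force: 31.5
```

Still hanging (-1 N), so I lower a little further, then look.

>>> jog_arm --increments '[[[0,0,0.006,0,0,0,255],[0,0,0.004,0,0,0,255],[0,0,0,0,0,0,255],[0,0,0,0,0,0,255]]]'

```text
clock: 12.5
tcp_pos: [0.5179, 0.2404, 0.0213]
orientation: [0.0, 0.707, 0.708, 0.0]
wrist_force: [-0.8, -0.2, -1.0]
finger_gap: 0.039
grip_force: 31.7
```

Run:
```python
from m import *
s=env.get_state();c=cams.read_camera('wrist'); print(s['tcp_pos'],s['wrist_force'])
for st,ce,k in brown(c,(0,0,560,420)):
    if st[4]>3000:
        p=wunproj(c,s,k,.035); print(rect(p))
        e=p[(p[:,1]>.27)&(p[:,1]<.325)]
        for xs in (e[e[:,0]>s['tcp_pos'][0]],e[e[:,0]<s['tcp_pos'][0]]): 
            f=np.polyfit(xs[:,1],xs[:,0],1); print('edge x at y=.3',np.polyval(f,.3),'slope deg',np.degrees(f[0]))
        print('end y',p[:,1].max())
g=cv2.cvtColor(c['pixels'],cv2.COLOR_RGB2GRAY)
n,l,st,ce=cv2.connectedComponentsWithStats((g<170).astype(np.uint8))
for i in range(1,n):
    if 200<st[i][4]<2500 and st[i][0]>300: print(st[i],ce[i],wunproj(c,s,ce[i],.03))
```

```text
[0.51792613 0.24040105 0.02131262] [-0.75270046 -0.23954228 -0.97491808]
((518.1210327148438, 259.4866943359375), (134.83966064453125, 40.09983444213867), 89.61800384521484)
edge x at y=.3 0.5375670998270935 slope deg 0.1525181549961028
edge x at y=.3 0.4987038611980848 slope deg 0.3828476148993373
end y 0.32703016903113835
[ 371  109   57   41 1813] [399.30060673 127.66243795] [[0.57042219 0.31175926]]
```

>>> jog_arm --increments '[[[0.008,0,0,0,0,0,255],[0.008,0,0.003,0,0,0,255],[0,0,0.003,0,0,0,255],[0,0,0,0,0,0,255],[0,0,0,0,0,0,255]]]'

```text
clock: 13.05
tcp_pos: [0.5183, 0.2429, 0.0213]
orientation: [0.002, 0.707, 0.707, -0.001]
wrist_force: [-3.7, -7.7, 12.3]
finger_gap: 0.0391
grip_force: 33.1
```

>>> jog_arm --increments '[[[0,0,-0.006,0,0,0,255],[0,0,0,0,0,0,122],[0,0,0,0,0,0,122],[0,0,0,0,0,0,122],[0,0,0,0,0,0,122],[0,0,0,0,0,0,122]]]'

```text
clock: 13.65
tcp_pos: [0.5177, 0.2444, 0.0208]
orientation: [-0.0, 0.707, 0.708, -0.0]
wrist_force: [0.1, -0.0, -0.1]
finger_gap: 0.0444
grip_force: 0.0
```

```bash
cat > look.py <<'E'
from m import *
s=env.get_state();c=cams.read_camera('wrist'); print(s['tcp_pos'],s['wrist_force'],s['finger_gap'],s['clock'])
for st,ce,k in brown(c,(0,0,560,420)):
    if st[4]>3000:
        p=wunproj(c,s,k,.035); x0=s['tcp_pos'][0]
        e=p[(p[:,1]>.28)&(p[:,1]<.325)]
        for xs in (e[e[:,0]>x0],e[e[:,0]<x0]): 
            f=np.polyfit(xs[:,1],xs[:,0],1); print('edge x at y=.3',np.polyval(f,.3),'slope deg',np.degrees(f[0]))
        print('end y',p[:,1].max())
E
python3 look.py
```

```text
[0.51766695 0.24436867 0.0208334 ] [ 0.07518428 -0.01070572 -0.13939475] 0.04440482222204593 13.65
edge x at y=.3 0.537840171986898 slope deg 0.48033336642683827
edge x at y=.3 0.49892306745611276 slope deg 0.3732935314878556
end y 0.33096294480202737
```

>>> jog_arm --increments '[[[0,0.01,0,0,0,0,122],[0,0.016,0,0,0,0,122],[0,0.016,0,0,0,0,122],[0,0.016,0,0,0,0,122],[0,0.014,0,0,0,0,122],[0,0.01,0,0,0,0,122],[0,0.008,0,0,0,0,122],[0,0.004,0,0,0,0,122],[0,0,0,0,0,0,122],[0,0,0,0,0,0,122]]]'

```text
clock: 14.7
tcp_pos: [0.5417, 0.2444, 0.0211]
orientation: [0.0, 0.707, 0.708, 0.0]
wrist_force: [-0.8, 0.1, 0.4]
finger_gap: 0.0445
grip_force: 0.0
```

```bash
python3 look.py
```

```text
[0.54167537 0.24437186 0.02114122] [-0.77015819  0.08240008  0.372156  ] 0.044460256191195126 14.7
edge x at y=.3 0.558733961448545 slope deg -0.025418777136185802
edge x at y=.3 0.5198007479330445 slope deg -0.0485565981141559
end y 0.33103200740767286
```

Creep on in 0.5 mm steps.

>>> jog_arm --increments '[[[0,0.002,0,0,0,0,122],[0,0.002,0,0,0,0,122],[0,0.002,0,0,0,0,122],[0,0.002,0,0,0,0,122],[0,0.002,0,0,0,0,122],[0,0,0,0,0,0,122],[0,0,0,0,0,0,122]]]'

```text
clock: 15.45
tcp_pos: [0.5438, 0.2443, 0.021]
orientation: [0.0, 0.707, 0.708, -0.0]
wrist_force: [-3.1, -0.1, 2.9]
finger_gap: 0.0446
grip_force: 1.4
```

>>> jog_arm --increments '[[[0,0.002,0,0,0,0,122],[0,0.002,0,0,0,0,122],[0,0,0,0,0,0,122],[0,0,0,0,0,0,122]]]'

```text
clock: 15.85
tcp_pos: [0.5439, 0.2443, 0.021]
orientation: [-0.001, 0.707, 0.708, -0.001]
wrist_force: [-4.7, 0.1, 3.9]
finger_gap: 0.0446
grip_force: 2.6
```

>>> jog_arm --increments '[[[0,0.003,0,0,0,0,122],[0,0.003,0,0,0,0,122],[0,0.003,0,0,0,0,122],[0,0,0,0,0,0,122],[0,0,0,0,0,0,122]]]'

```text
clock: 16.35
tcp_pos: [0.5441, 0.2442, 0.0208]
orientation: [-0.002, 0.706, 0.708, -0.002]
wrist_force: [-9.6, -0.4, 8.6]
finger_gap: 0.0447
grip_force: 4.9
```

```bash
python3 look.py; python3 -c "
from h import *
s=env.get_state();print(s['ft_torque'],s['orientation']);c=cams.read_camera('wrist'); save('w4.png',c['pixels'],1.4)"
```

```text
[0.54412661 0.24421413 0.02083367] [-9.60343331 -0.43790052  8.56188223] 0.04465600227510158 16.35
edge x at y=.3 0.5609232689069568 slope deg -0.3131250948667797
edge x at y=.3 0.5220302267726655 slope deg -0.20869927038949473
end y 0.3310278735351996
[-0.03652961  2.17436661 -0.01305071] [-0.00165246  0.70633516  0.70787304 -0.00191672]
```

View pics/w4.png

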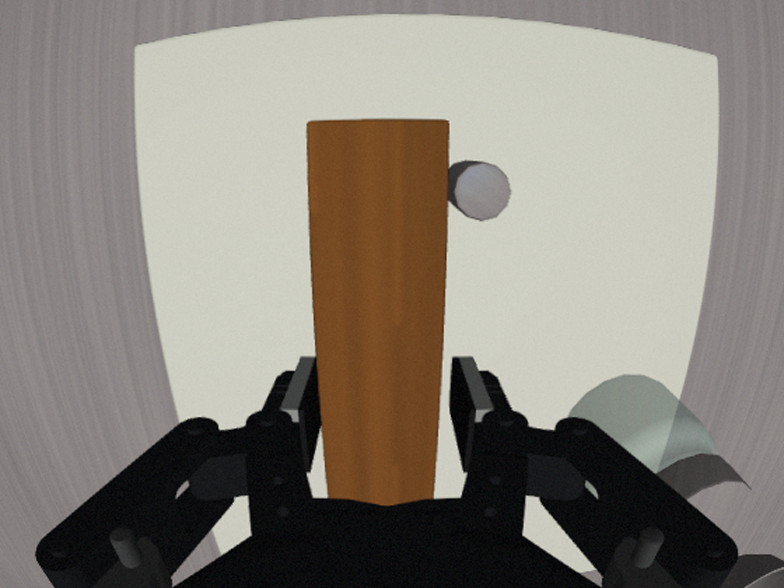

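The wrist view shows the bar's right edge against pin_a at (452,185), well inside the end at (449,121). The rear finger is pushing at 10 N with almost no moment, so both pins bear. I back off, open and rise.

>>> jog_arm --increments '[[[0,-0.008,0,0,0,0,122],[0,-0.008,0,0,0,0,122],[0,-0.006,0,0,0,0,122],[0,0,0,0,0,0,118],[0,0,0,0,0,0,105],[0,0,0,0,0,0,90],[0,0,0,0,0,0,80],[0,0,0,0,0,0,80],[0,0,-0.03,0,0,0,80],[0,0,-0.08,0,0,0,80],[0,0,-0.15,0,0,0,80],[0,0,-0.2,0,0,0,80],[0,0,-0.2,0,0,0,80],[0,-0.2,-0.1,0,0,0,80],[0,-0.2,0,0,0,0,80],[0,0,0,0,0,0,80]]]'

```text
clock: 18.05
tcp_pos: [0.4396, 0.2433, 0.2087]
orientation: [-0.001, 0.706, 0.708, -0.002]
wrist_force: [0.4, 0.1, -0.4]
finger_gap: 0.0586
grip_force: 0.0
```

Run:
```python
from m import *
s=env.get_state();c=cams.read_camera('wrist');print(s['tcp_pos'],s['clock'])
save('w5.png',c['pixels'][60:330,230:510],2.2)
for st,ce,k in brown(c,(0,0,560,420)):
    if st[4]>1500:
        p=wunproj(c,s,k,.035); r=rect(p); print(r)
g=cv2.cvtColor(c['pixels'],cv2.COLOR_RGB2GRAY)
for d in spotter.cut_out('pin_a','wrist'): print(d['uv'],d['conf'],wunproj(c,s,d['uv'],.03))
```

```text
[0.4395731  0.24331691 0.20871696] 18.05
((540.23583984375, 241.29183959960938), (44.023014068603516, 179.13514709472656), 0.27263230085372925)
[390.9, 249.8] 0.56 [[0.5689272  0.17141536]]
[405.8, 123.5] 0.54 [[0.57168055 0.31187892]]
```

View pics/w5.png

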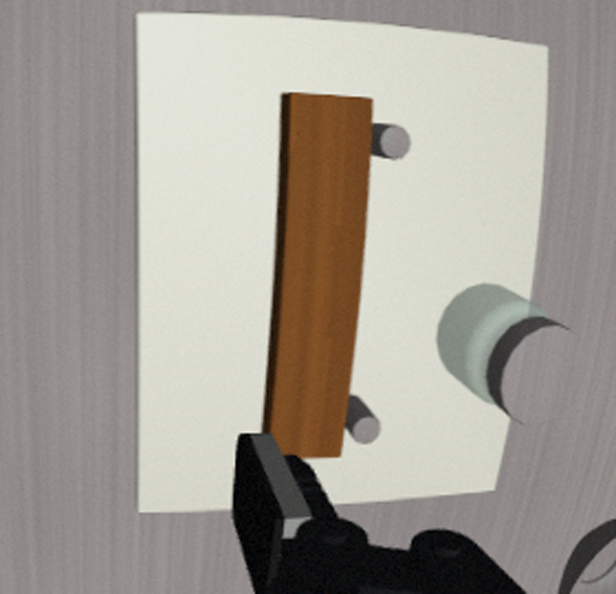

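The enlarged crop shows the bar flat on the board, its long edge meeting pin_a at (374,138) and pin_b at (350,405). Both pins are well inside the ends (y=95 and 457), and the gripper is clear. Handing in.

```bash
python3 -c "
from h import *
print(ticket.hand_in())"
```

```text
the job is handed in; nothing more can be done
None
```

I drew the wide bar out, laid it on the bare counter and let go. I then picked it up by its middle and slid it across the board until its long edge rested on both pins; the gripper is clear and the job is handed in (no verdict shown).

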